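Find the size class of a river pebble

ROBOT

A 6-joint arm with a two-finger parallel gripper is mounted at the origin on the work surface. World frame = base frame: x ahead of the robot, y to its left, z up, the work surface at z = 0. Lengths are in m, angles in rad, forces in N, time in s.
With the tool pointing down it reaches from about 0.25 to 0.725 m from the base axis. Payload 4 kg.
Tool frame: the origin (TCP) lies at the very end of the fingers, on their centre line; the grasp point (between the pads) lies 19 mm behind it (bot.pinch_z is the distance from the TCP to the grasp point, in m); z points along the fingers, x is the direction in which the jaws open and shut, and the axes are right-handed (so a half turn about z gives the same grasp; the last joint's range is limited). The gripper opens to 85 mm and grips with 20 to 120 N. Pads are 22 mm wide; open, the fingers measure 114 mm over their backs; the gripper's body (76 mm by 85 mm) begins 54 mm behind the grasp point. The pads swing forward as they close: fully open they stand 13 mm farther back than shut.
Start: joints at [-1.111, 0.241, 0.005, 1.335, 0, 1.571], TCP at [0.222, -0.448, 0.201] pointing down, gripper open.
Joint ranges: [-2.72, 2.72], [-1.05, 1.87], [-1.09, 1.28], [-1.99, 2.15], [-1.42, 1.44], [-3.14, 3.14]. Speed limits (rad/s): [2.79, 2.79, 3.14, 3.14, 3.14, 3.14].

INTERFACE

Orientations are given as a unit quaternion [x, y, z, w].
In Python, from workcell import bot gives the robot as it stands. The module is installed in compiled form; this text tells all that it offers.
- The arm moves only by the shell command python3 -m inch 'ROWS'. ROWS is JSON, a list of rows, each a list of 7 numbers: the shift along the tool's x, y, z scaled (see below), then the turn, a rotation vector about the tool's x, y, z scaled (see below), then the gripper command: -1 is fully open, 1 is shut, values between are in proportion. In form: [[x, y, z, wx, wy, wz, gripper], ...]. A call has exactly 8 rows; each row shifts and turns the commanded pose from where the row before left it, along the tool's axes as they then stand; what a row does not reach is not made up. The controller multiplies each number of a shift by 2.5 cm and each number of a turn by 180 degrees. A row lasts 1/10 s, in which the tool goes at most 50 mm and 8.59 degrees, less where a joint would pass 70% of its speed; a pose out of reach is approached as far as the arm can. A call with a number of a shift or a turn outside -1 to 1 is refused whole. A call with a gripper value outside its range is refused whole. The fingers move at their own pace and stop on an object; the grip force is fixed at half the most. Time passes only in rows, so rows that do not move let the fingers close, or fill a call up. It gives the time, the measured TCP pose, the force and the opening at its end, in the units of the state.
- bot.get_obs(): the state, without advancing time (a new reading comes with each control period).
- bot.camera(name): name is "scene" or "top"; returns (picture, depth): 384x512x3 uint8, blue, green, red; 384x512 float32, m along the optical axis (not along the pixel's ray), 0 where there is no reading.
- bot.get_calibration(name): a dict with "vfov" (degrees; the focal length in pixels is half the picture's height over the tangent of half this angle, whatever the lens; pixels are square), "cx", "cy" (the principal point, pixels), "R" (3x3) and "t" (3): a world point X has camera coordinates R X + t. Camera axes: x right, y down, z forward; pixel columns grow to the right and rows downward; lengths in m; the calibration is good to about 2 mm. A picture is of the moment at which its call begins. get_calibration takes no time and is no camera call.
- bot.job_done(): hands the job in, once; it reports no verdict.
The state is a dict: "clock": time; "joint_pos": joint angles; "joint_vel": joint speeds; "tau": joint torques, N m; "eef_pos": TCP position; "tool_rot": TCP orientation; "ft_force": force on the tool from outside, world axes, zero at the start; "ft_torque": the same for the moment, N m; "grip_width": finger opening in m.
Only numpy, scipy, OpenCV 4.12 (cv2) and the standard library are available. Lean on these libraries where they do the work, as an engineer would, in place of code of your own. Each camera call takes 0.05 s, during which the arm holds its last target.

TASK

Size the pebble that lies in the round white dish: lay it flat on the square openings of the sizing plate one after another, from the smallest upward and without forcing it, and let it drop through the first opening that it enters, into the compartment below. Leave the two pebbles in the rectangular tray and all the other things on the bench where they are.

Things in the scene. Friction and masses are not known exactly. Their poses are not given: they have to be found in the camera images.
- sizer: pebble sizer, fixed: bare aluminium plate 234 mm (y) by 92 mm (x), 4 mm thick, top 48 mm above the bench, on a light wooden rack; origin on the bench under its middle. Four square through openings (22.6, 32, 45, 64 mm) in a row on its middle line, smallest at +y, 14 mm of metal between. Under each is a compartment, floor 44 mm below the plate's top, with dividers and 18 mm high sides
- open23 (a point): centre of the 22.6 mm square opening of the sizer, level with the top face of the plate (48 mm above the bench); axes parallel to the sizer's. It lies 91.5 mm to the sizer's +y side of its middle. No pebble enters it: on an opening too small for it, a pebble lies flat and sinks in by less than 1 mm; it is then at least 3 mm wider than the opening
- open32 (a point): centre of the 32 mm square opening of the sizer, level with the top face of the plate (48 mm above the bench); axes parallel to the sizer's. It lies 50.2 mm to the sizer's +y side of its middle. A pebble that enters an opening has at least 4 mm of play in it
- open45 (a point): centre of the 45 mm square opening of the sizer, level with the top face of the plate (48 mm above the bench); axes parallel to the sizer's. It lies 2.3 mm to the sizer's -y side of its middle. Play and refusal as for the others
- open64 (a point): centre of the 64 mm square opening of the sizer, level with the top face of the plate (48 mm above the bench); axes parallel to the sizer's. It lies 70.8 mm to the sizer's -y side of its middle. Every pebble enters it
- dish: round white dish, fixed, 180 mm across the rim, 166 mm across inside at the floor; floor 3 mm above the bench, rim 16 mm high, wall 3 mm; origin on the bench under its centre. Holds the pebble to be sized, near its centre, between two vials (along the dish's x)
- tray: rectangular white plastic tray, fixed, 190 (x) by 140 (y) mm, floor 3 mm above the bench, rim 16 mm high; origin on the bench under its centre. Holds the two other pebbles
- pebble_a: one of three flat, nearly round pebbles of plain grey stone (a small, a middling, a large one: 26 to 55 mm across, 17 to 20 mm thick, 20 to 150 g), flat faces, upright sides, edges rounded by 4.5 mm, firm to grip; origin: centre of its underside, z up. Which of the three lies in the dish varies: that one is to be sized; the other two lie in the tray and stay there
- pebble_b: one of three flat, nearly round pebbles of plain grey stone (a small, a middling, a large one: 26 to 55 mm across, 17 to 20 mm thick, 20 to 150 g), flat faces, upright sides, edges rounded by 4.5 mm, firm to grip; origin: centre of its underside, z up. Which of the three lies in the dish varies: that one is to be sized; the other two lie in the tray and stay there
- pebble_c: one of three flat, nearly round pebbles of plain grey stone (a small, a middling, a large one: 26 to 55 mm across, 17 to 20 mm thick, 20 to 150 g), flat faces, upright sides, edges rounded by 4.5 mm, firm to grip; origin: centre of its underside, z up. Which of the three lies in the dish varies: that one is to be sized; the other two lie in the tray and stay there
- vial: stoppered glass vial, one of two that stand in the dish on opposite sides of the pebble: 21 mm across, 46 mm high, 20 g; origin: centre of its underside. To be left standing where it is
- vial2: stoppered glass vial, one of two that stand in the dish on opposite sides of the pebble: 21 mm across, 46 mm high, 20 g; origin: centre of its underside. To be left standing where it is
- cylinder: plastic measuring cylinder standing on the bench close behind the sizer (on its +x side, towards the large opening): foot 72 mm across, tube 34 mm across, 185 mm high; origin: centre of its underside. To be left alone
- beaker: small glass beaker, 52 mm across, 62 mm high; origin: centre of its underside. To be left alone
- lens: hand lens lying flat, rim 58 mm across and 7 mm high round its origin, handle to 82 mm in -x. To be left alone
- forceps: steel forceps lying flat, 120 mm along x, 5 mm high; origin near the middle. To be left alone
- pencil: pencil lying flat, 180 mm along x, 7 mm thick; origin at the middle. To be left alone
- brush: small wooden-handled brush lying flat on the bench, about 120 mm along x, under 25 mm high. To be left alone
Things that resemble listed ones, but are neither listed nor needed, are in the scene too. Leave any yellow look-alike of the dish alone. What is shaped like the pebble_a but purple is not meant.

How it is judged:
On the way, in this order (a step that is already met when the one before it is completed fails the run):
1. the pebble from the dish is laid flat on the smallest opening (23 mm), centred on it to 8 mm, and does not go in (((horizontal distance between pebble_c and open23 below 0.008 m and z of pebble_c in the frame of open23 above -0.004 m and angle between pebble_c's own z axis and vertical below 0.3 rad and contact force between pebble_c and sizer above 0.1 N) or (horizontal distance between pebble_a and open23 below 0.008 m and z of pebble_a in the frame of open23 above -0.004 m and angle between pebble_a's own z axis and vertical below 0.3 rad and contact force between pebble_a and sizer above 0.1 N) or (horizontal distance between pebble_b and open23 below 0.008 m and z of pebble_b in the frame of open23 above -0.004 m and angle between pebble_b's own z axis and vertical below 0.3 rad and contact force between pebble_b and sizer above 0.1 N))), for 0.1 s.
2. then it is tried in the 32 mm opening: it is laid flat on it, centred to 8 mm, and does not go in; or, being the small pebble, it drops through it (((horizontal distance between pebble_c and open32 below 0.035 m and z of pebble_c in the frame of open32 below -0.022 m and y of pebble_c in the frame of open32 between -0.022 and 0.022 m) or (horizontal distance between pebble_a and open32 below 0.008 m and z of pebble_a in the frame of open32 above -0.004 m and angle between pebble_a's own z axis and vertical below 0.3 rad and contact force between pebble_a and sizer above 0.1 N) or (horizontal distance between pebble_b and open32 below 0.008 m and z of pebble_b in the frame of open32 above -0.004 m and angle between pebble_b's own z axis and vertical below 0.3 rad and contact force between pebble_b and sizer above 0.1 N))).
3. if it has not yet gone in, it is then tried in the 45 mm opening in the same way: it drops through or is refused; if it fell through the 32 mm opening, it comes to rest in the compartment below ((((horizontal distance between pebble_c and open32 below 0.035 m and z of pebble_c in the frame of open32 below -0.03 m and y of pebble_c in the frame of open32 between -0.022 and 0.022 m) and (linear speed of pebble_c below 0.02 m/s and angular speed of pebble_c below 0.3 rad/s)) or (horizontal distance between pebble_a and open45 below 0.035 m and z of pebble_a in the frame of open45 below -0.022 m and y of pebble_a in the frame of open45 between -0.0285 and 0.0285 m) or (horizontal distance between pebble_b and open45 below 0.008 m and z of pebble_b in the frame of open45 above -0.004 m and angle between pebble_b's own z axis and vertical below 0.3 rad and contact force between pebble_b and sizer above 0.1 N))), for 0.1 s.
At the end, for the whole second after the job is handed in: The pebble from the dish lies still in the compartment under the smallest opening it enters (small pebble 32 mm, middling 45 mm, large 64 mm), its underside at least 30 mm below the plate's top; the two other pebbles are within 12 mm of where they began, in the tray ((((horizontal distance between pebble_c and open32 below 0.035 m and z of pebble_c in the frame of open32 below -0.03 m and y of pebble_c in the frame of open32 between -0.022 and 0.022 m) and (linear speed of pebble_c below 0.02 m/s and angular speed of pebble_c below 0.3 rad/s) and distance of each of pebble_a, pebble_b from where it was at the start of the episode below 0.012 m and horizontal distance between each of pebble_a, pebble_b and dish above 0.09 m) or ((horizontal distance between pebble_a and open45 below 0.035 m and z of pebble_a in the frame of open45 below -0.03 m and y of pebble_a in the frame of open45 between -0.0285 and 0.0285 m) and (linear speed of pebble_a below 0.02 m/s and angular speed of pebble_a below 0.3 rad/s) and distance of each of pebble_c, pebble_b from where it was at the start of the episode below 0.012 m and horizontal distance between each of pebble_c, pebble_b and dish above 0.09 m) or ((horizontal distance between pebble_b and open64 below 0.035 m and z of pebble_b in the frame of open64 below -0.03 m and y of pebble_b in the frame of open64 between -0.038 and 0.038 m) and (linear speed of pebble_b below 0.02 m/s and angular speed of pebble_b below 0.3 rad/s) and distance of each of pebble_c, pebble_a from where it was at the start of the episode below 0.012 m and horizontal distance between each of pebble_c, pebble_a and dish above 0.09 m))); the robot touches nothing.
It fails at once if a vial in the dish is shifted by more than 20 mm or knocked over (distance of any of vial, vial2 from where it was at the start of the episode above 0.02 m or angle between any of vial, vial2's own z axis and vertical above 0.6 rad).
It fails at once if the measuring cylinder or the beaker is shifted by more than 30 mm or knocked over (distance of any of cylinder, beaker from where it was at the start of the episode above 0.03 m or angle between any of cylinder, beaker's own z axis and vertical above 0.6 rad).
It fails at once if the hand lens, forceps, pencil or brush is shifted by more than 30 mm (distance of any of lens, forceps, pencil, brush from where it was at the start of the episode above 0.03 m).
It fails at once if a pebble is forced against the sizer with more than 80 N (contact force between any of pebble_c, pebble_a, pebble_b and sizer above 80 N).
It also fails if it takes over 51 s, if anything falls off the work surface, if the arm or the gripper's body presses on something with over 40 N, if the wrist force passes 120 N, or if a joint passes its speed limit or range.

## Working session

There is one attempt and no reset: what is moved stays moved. The work goes in short steps, Python scripts to look and compute and a shell command to move; the robot and the scene stay as the last step left them, time stands still between calls to the robot, and variables do not carry over. Pictures are saved under pics/ and viewed, and the job is handed in when it is done.

```bash
mkdir -p pics; cat > h.py <<'E'
import numpy as np, cv2
from workcell import bot
def cal(n):
    c=bot.get_calibration(n); f=192/np.tan(np.radians(c['vfov'])/2)
    return f,c['cx'],c['cy'],np.array(c['R']),np.array(c['t'])
def px2w(n,u,v,z):
    f,cx,cy,R,t=cal(n); d=R.T@np.array([(u-cx)/f,(v-cy)/f,1]); o=-R.T@t
    return o+d*(z-o[2])/d[2]
def w2px(n,X):
    f,cx,cy,R,t=cal(n); c=R@np.array(X)+t
    return f*c[0]/c[2]+cx,f*c[1]/c[2]+cy
def snap(n,tag):
    im,d=bot.camera(n); cv2.imwrite(f'pics/{tag}.png',im); np.save(f'{tag}_d.npy',d); return im,d
def cloud(n,d):
    f,cx,cy,R,t=cal(n); v,u=np.mgrid[:384,:512]
    c=np.stack([(u-cx)/f*d,(v-cy)/f*d,d],-1); return (c-t)@R
E
python3 - <<'E'
from h import *
for n in('top','scene'):
    snap(n,n+'0'); print(n,bot.get_calibration(n))
o=bot.get_obs();print(o['clock'],o['eef_pos'],o['tool_rot'],o['grip_width'],bot.pinch_z)
E
```

```text
top {'vfov': 52.592477408281596, 'cx': 261.83315427776586, 'cy': 197.03335961974653, 'R': array([[-0.02220887, -0.99968193,  0.01195014],
       [-0.99525779,  0.02097515, -0.09498403],
       [ 0.09470317, -0.01400296, -0.99540707]]), 't': array([-0.07436469,  0.50520323,  1.15459933])}
scene {'vfov': 48.7905622495068, 'cx': 259.40365466791326, 'cy': 191.24678298566036, 'R': array([[ 1.43582467e-02,  9.99896764e-01,  5.50162860e-04],
       [ 5.56162617e-01, -7.52909036e-03, -8.31039383e-01],
       [-8.30949447e-01,  1.22382485e-02, -5.56213306e-01]]), 't': array([ 0.06298485, -0.2297698 ,  1.48620434])}
0.1 [ 0.22161674 -0.44749922  0.20030561] [ 8.49646923e-01 -5.27351125e-01 -7.98241571e-04 -5.10043122e-04] 0.08538940105469955 0.0187
```

View pics/top0.png

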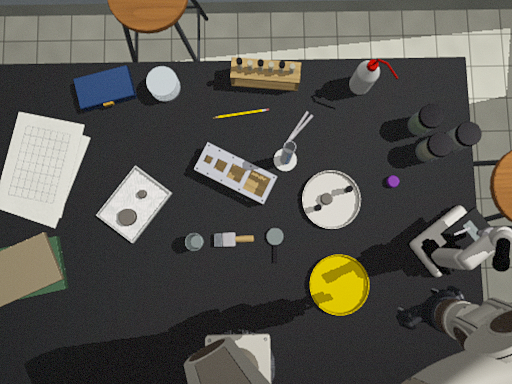

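View pics/scene0.png

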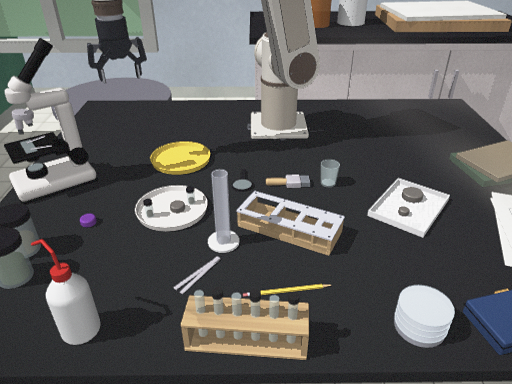

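The white dish is at top (331,199) with a grey pebble at (326,199). The look-alikes are the purple thing at (393,181), the yellow dish at (339,284) and the tray pebbles at (127,217) and (142,195). By the description, the pebble I want is the grey one in the white dish. Next I'll check it in a close crop.

```bash
python3 - <<'E'
from h import *
im=cv2.imread('pics/top0.png')
a=cv2.resize(im[165:235,290:370],None,fx=7,fy=7,interpolation=cv2.INTER_CUBIC); cv2.imwrite('pics/dish.png',a)
a=cv2.resize(im[135:210,185:305],None,fx=6,fy=6,interpolation=cv2.INTER_CUBIC); cv2.imwrite('pics/siz.png',a)
a=cv2.resize(im[165:240,95:175],None,fx=6,fy=6,interpolation=cv2.INTER_CUBIC); cv2.imwrite('pics/tray.png',a)
E
```

```text
(no output)
```

View pics/dish.png

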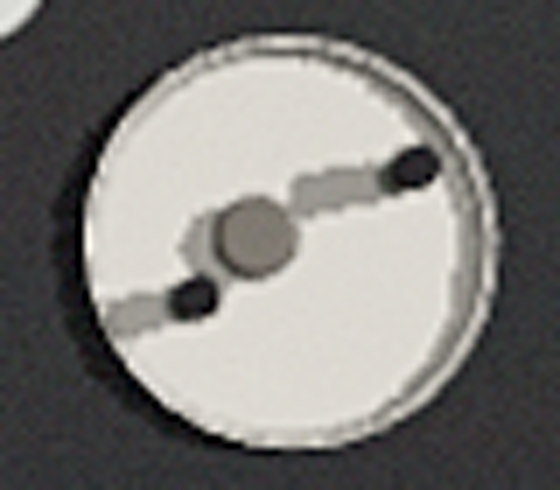

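View pics/siz.png

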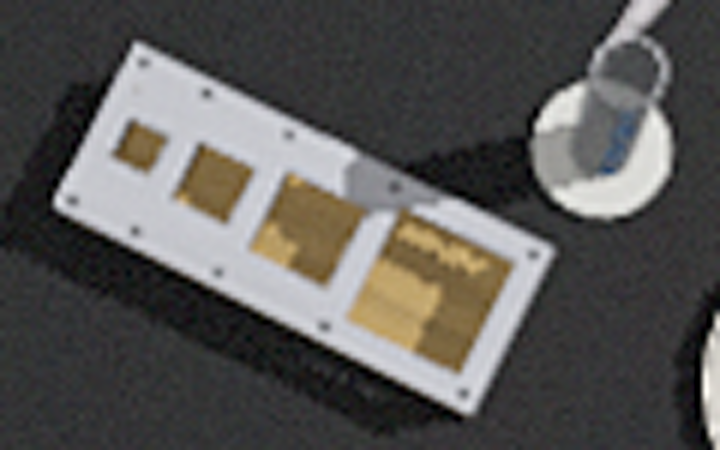

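View pics/tray.png

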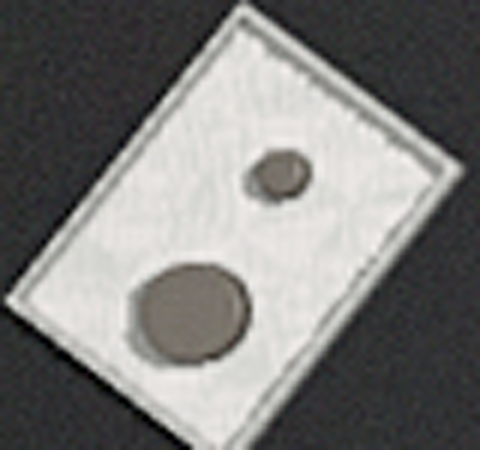

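```bash
cat > m.py <<'E'
from h import *
def P(c,k,ox,oy,z): return px2w('top',(c[0]+.5)/k-.5+ox,(c[1]+.5)/k-.5+oy,z)
cs=[P(c,6,185,135,.048) for c in [(137,42),(553,245),(473,413),(53,207)]]
cs=np.array(cs); print(np.round(cs,4)); ctr=cs.mean(0)
print('lens',[np.linalg.norm(cs[i]-cs[(i+1)%4]).round(4) for i in range(4)])
ey=(cs[0]-cs[1])+(cs[3]-cs[2]); ey/=np.linalg.norm(ey)
print('ctr',ctr,'ey',ey,'yaw',np.arctan2(-ey[0],ey[1]))
for n,o in(('23',.0915),('32',.0502),('45',-.0023),('64',-.0708)): print(n,ctr+ey*o)
for n,c in(('23',(141,146)),('32',(214,182)),('45',(309,231)),('64',(431,291))): print('direct',n,P(c,6,185,135,.048))
print('peb',P((256,236),7,290,165,.021)); 
for c in((413,167),(194,298)):print('vial',P(c,7,290,165,.047))
print('dish',P((292,243),7,290,165,.016))
# cloud
d=np.load('top0_d.npy');W=cloud('top',d)
for (u,v) in [(326,198),(345,205),(286,160),(200,150),(287,145)]:print(u,v,W[v,u].round(4))
S=cloud('scene',np.load('scene0_d.npy'))
p=P((256,236),7,290,165,.021)
for nm,C in(('top',W),('scene',S)):
    m=(np.hypot(C[...,0]-p[0],C[...,1]-p[1])<.04)&(C[...,2]>.014)&(C[...,2]<.026)
    q=C[m]; print(nm,len(q),q.mean(0),q.min(0),q.max(0))
    m=(C[...,2]>.043)&(C[...,2]<.053)&(np.hypot(C[...,0]-ctr[0],C[...,1]-ctr[1])<.14)
    q=C[m]; r=cv2.minAreaRect((q[:,:2]*1000).astype(np.float32)); print('plate',r, q[:,2].mean())
E
python3 m.py
```

```text
[[ 0.6723  0.0751  0.048 ]
 [ 0.5652 -0.131   0.048 ]
 [ 0.4821 -0.0892  0.048 ]
 [ 0.5894  0.1176  0.048 ]]
lens [np.float64(0.2322), np.float64(0.093), np.float64(0.233), np.float64(0.0931)]
ctr [ 0.57726482 -0.0068905   0.048     ] ey [0.46079809 0.887505   0.        ] yaw -0.4788942417206602
23 [0.61942785 0.0743162  0.048     ]
32 [0.60039688 0.03766225 0.048     ]
45 [ 0.57620498 -0.00893177  0.048     ]
64 [ 0.54464031 -0.06972586  0.048     ]
direct 23 [0.61935689 0.07356121 0.048     ]
direct 32 [0.60042008 0.03737    0.048     ]
direct 45 [ 0.57475624 -0.00959133  0.048     ]
direct 64 [ 0.54337927 -0.06972064  0.048     ]
peb [ 0.49584188 -0.28128126  0.021     ]
vial [ 0.52171336 -0.34491344  0.047     ]
vial [ 0.46766278 -0.24919245  0.047     ]
dish [ 0.49287806 -0.2978408   0.016     ]
326 198 [ 0.4967 -0.2807  0.0217]
345 205 [ 0.4756 -0.3428  0.    ]
286 160 [ 0.6031 -0.1566  0.0914]
200 150 [0.6566 0.1038 0.0048]
287 145 [ 0.6346 -0.1562  0.146 ]
top 113 [ 0.49399495 -0.27998714  0.02086269] [ 0.47802306 -0.29704801  0.01426707] [ 0.51229666 -0.26267251  0.02591669]
plate ((575.9174194335938, -5.0668182373046875), (233.100830078125, 92.08430480957031), 62.17901611328125) 0.04845824461153728
scene 135 [ 0.49854325 -0.27386738  0.0195005 ] [ 0.47087339 -0.29338047  0.01406748] [ 0.51736975 -0.24571996  0.02572267]
plate ((600.9986572265625, -14.352264404296875), (235.673828125, 151.25657653808594), 62.885658264160156) 0.047768795952098216
```

```bash
python3 - <<'E'
from h import *
im=cv2.imread('pics/scene0.png')
a=cv2.resize(im[175:260,125:350],None,fx=3.5,fy=3.5,interpolation=cv2.INTER_CUBIC); cv2.imwrite('pics/sc1.png',a)
E
```

```text
(no output)
```

View pics/sc1.png

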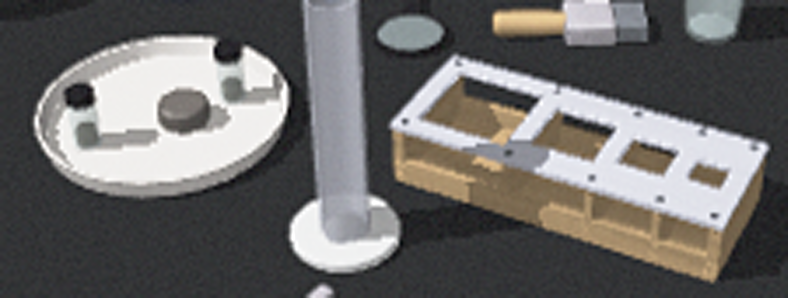

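The crop shows a grey pebble about 36 mm across at dish crop (256,236), with black-capped vials at (413,167) and (194,298). The tray holds one clearly smaller and one clearly larger pebble, so the one in the dish is the middling one. That should mean refused at 23 and 32, then through at 45. Next I'll cross-check with the scene camera and work out the move.

```bash
cat >> h.py <<'E'
from scipy.spatial.transform import Rotation as Ro
def plan(tx,ty,tz,yaw=None):
    """remaining shift in tool axes in row units (2.5cm) from measured pose; turn about tool z in row units"""
    o=bot.get_obs(); R=Ro.from_quat(o['tool_rot']).as_matrix()
    print('clk',o['clock'],'pos',np.round(o['eef_pos'],4),'toolx deg',np.degrees(np.arctan2(R[1,0],R[0,0])).round(2),'zax',R[:,2].round(4),'j6',round(o['joint_pos'][5],3),'F',np.round(o['ft_force'],2),'w',round(o['grip_width'],4))
    print('units',((R.T@(np.array([tx,ty,tz])-o['eef_pos']))/.025).round(3))
    if yaw is not None: print('turn units',((np.degrees(np.arctan2(R[1,0],R[0,0]))-yaw+180)%360-180)/180)
E
python3 - <<'E'
from h import *
def Q(c,z): return px2w('scene',(c[0]+.5)/3.5-.5+125,(c[1]+.5)/3.5-.5+175,z)
print('peb',Q((184,104),.0205))
cs=np.array([Q(c,.048) for c in((457,57),(768,147),(719,225),(391,125))]);print(cs.round(4),cs.mean(0))
for n,c in(('23',(709,175)),('32',(646,156)),('45',(571,134)),('64',(483,107))):print(n,Q(c,.048))
for c in((79,97),(228,53)):print('vial',Q(c,.047))
plan(.4955,-.281,.20,29.4)
E
```

```text
peb [ 0.49888676 -0.27536922  0.0205    ]
[[ 0.4823 -0.0804  0.048 ]
 [ 0.5911  0.1225  0.048 ]
 [ 0.6691  0.0784  0.048 ]
 [ 0.5635 -0.125   0.048 ]] [ 0.57651065 -0.00114159  0.048     ]
23 [0.62000995 0.07950493 0.048     ]
32 [0.59965556 0.04153748 0.048     ]
45 [ 0.57516562 -0.00546917  0.048     ]
64 [ 0.54373509 -0.06312065  0.048     ]
vial [ 0.5267985 -0.3404215  0.047    ]
vial [ 0.47344981 -0.24474509  0.047     ]
clk 0.1 pos [ 0.2216 -0.4475  0.2003] toolx deg -63.65 zax [-8.0e-04  1.7e-03 -1.0e+00] j6 1.571 F [ 0.06 -0.63  0.98] w 0.0854
units [ -1.106 -12.773   0.015]
turn units -0.5169630039459793
```

```bash
r='[-0.07,-0.8,0,0,0,0,-1]'; python3 -m inch '[[-0.07,-0.8,0,0,0,0,-0.6],[-0.07,-0.8,0,0,0,0,-0.6],[-0.07,-0.8,0,0,0,0,-0.6],[-0.07,-0.8,0,0,0,0,-0.6],[-0.07,-0.8,0,0,0,0,-0.6],[-0.07,-0.8,0,0,0,0,-0.6],[-0.07,-0.8,0,0,0,0,-0.6],[-0.07,-0.8,0,0,0,0,-0.6]]'
python3 -m inch '[[-0.07,-0.8,0,0,0,-0.047,-0.6],[0,0,0,0,0,-0.047,-0.6],[0,0,0,0,0,-0.047,-0.6],[0,0,0,0,0,-0.047,-0.6],[0,0,0,0,0,-0.047,-0.6],[0,0,0,0,0,-0.047,-0.6],[0,0,0,0,0,-0.047,-0.6],[0,0,0,0,0,-0.047,-0.6]]'
python3 -c "
from h import *
plan(.497,-.2785,.20,29.4)"
```

```text
clock: 0.9
eef_pos: [0.3594, -0.3638, 0.2006]
tool_rot: [0.85, -0.527, -0.001, -0.0]
ft_force: [1.2, -0.3, -0.4]
grip_width: 0.0681
clock: 1.7
eef_pos: [0.3759, -0.3538, 0.2005]
tool_rot: [0.999, 0.038, -0.0, -0.0]
ft_force: [-0.4, 0.2, -0.7]
grip_width: 0.0682
clk 1.7 pos [ 0.3759 -0.3538  0.2005] toolx deg 4.38 zax [-1.e-03  9.e-04 -1.e+00] j6 0.739 F [-0.42  0.23 -0.67] w 0.0682
units [ 5.06  -2.632  0.019]
turn units -0.13902528285254728
```

```bash
python3 -m inch '[[0,0,0,0,0,-0.047,-0.6],[0,0,0,0,0,-0.047,-0.6],[0,0,0,0,0,-0.045,-0.6],[0.95,-0.05,0,0,0,0,-0.6],[0.95,-0.05,0,0,0,0,-0.6],[0.95,-0.05,0,0,0,0,-0.6],[0.95,-0.05,0,0,0,0,-0.6],[0.95,-0.05,0,0,0,0,-0.6]]'
python3 -m inch '[[0.95,0,0.5,0,0,0,-0.6],[0,0,0.5,0,0,0,-0.6],[0,0,0.8,0,0,0,-0.6],[0,0,0.8,0,0,0,-0.6],[0,0,0.8,0,0,0,-0.6],[0,0,0,0,0,0,-0.6],[0,0,0,0,0,0,-0.6],[0,0,0,0,0,0,-0.6]]'
python3 - <<'E'
from h import *
plan(.497,-.2785,.006,29.4)
t,_=snap('top','t2');s,_=snap('scene','s2')
o=bot.get_obs();p=o['eef_pos']
for n in('top','scene'):print(n,w2px(n,p),w2px(n,[.497,-.2785,.021]))
cv2.imwrite('pics/c2.png',np.hstack([cv2.resize(t[160:240,285:375],(450,400),interpolation=cv2.INTER_CUBIC),cv2.resize(s[130:240,120:215],(345,400),interpolation=cv2.INTER_CUBIC)]))
E
```

```text
clock: 2.5
eef_pos: [0.4774, -0.2902, 0.2005]
tool_rot: [0.968, 0.251, -0.0, -0.0]
ft_force: [1.1, -0.1, 0.1]
grip_width: 0.0684
clock: 3.3
eef_pos: [0.4985, -0.2799, 0.1173]
tool_rot: [0.968, 0.251, 0.001, 0.001]
ft_force: [-1.1, 0.8, 0.2]
grip_width: 0.0682
clk 3.3 pos [ 0.4985 -0.2799  0.1173] toolx deg 29.04 zax [ 1.6e-03 -8.0e-04 -1.0e+00] j6 0.552 F [-1.05  0.79  0.22] w 0.0682
units [-0.029 -0.083  4.45 ]
turn units -0.0019973495045497378
top (np.float64(331.69737760503085), np.float64(194.16667410579652)) (np.float64(325.21867326931454), np.float64(197.92673302540416))
scene (np.float64(170.92017750991738), np.float64(170.99855035556092)) (np.float64(176.04827585207087), np.float64(203.76498463556493))
```

View pics/c2.png

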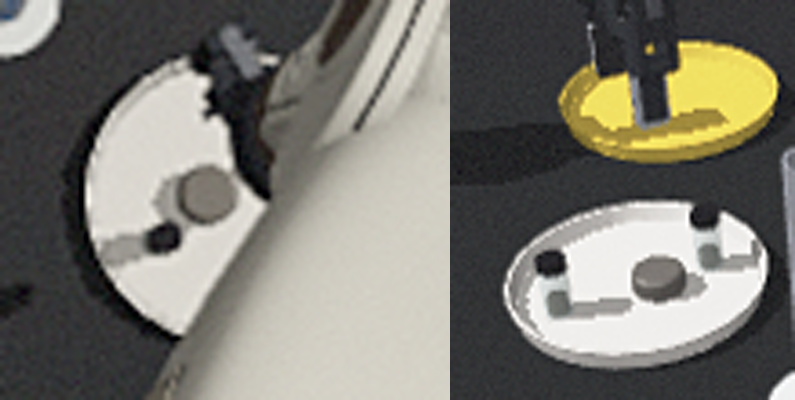

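```bash
python3 - <<'E'
from h import *
p=bot.get_obs()['eef_pos']
for dz in(0,.008):
  print([np.round(w2px('scene',p+np.array([.871*w,.491*w,dz])),1) for w in(.034,.04,.048)])
s=cv2.imread('pics/s2.png');cv2.imwrite('pics/c3.png',cv2.resize(s[130:240,130:200],(490,770)[::1],interpolation=cv2.INTER_CUBIC)[:590])
E
```

```text
[array([176.1, 177.6]), array([177.1, 178.8]), array([178.3, 180.4])]
[array([175.7, 174.6]), array([176.7, 175.8]), array([178. , 177.4])]
```

View pics/c3.png

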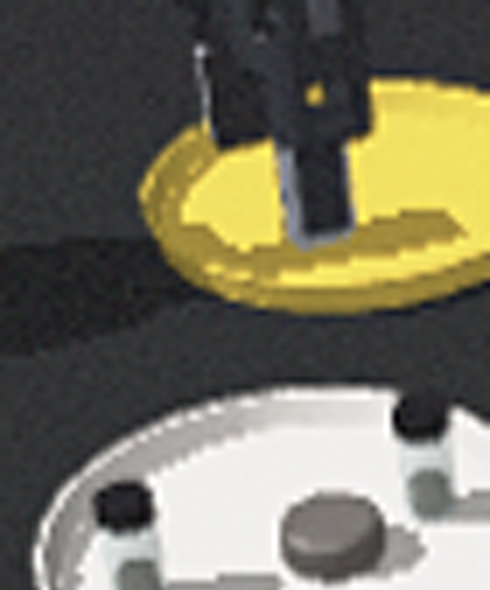

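```bash
python3 - <<'E'
from h import *
W=cloud('scene',np.load('s2_d.npy'))
for v in range(152,168,2): print(v,W[v,174:180].round(3).tolist()[::2])
for v in range(144,152,2): print(v,W[v,160:166].round(3).tolist()[::2])
T=cloud('top',np.load('t2_d.npy'))
m=(T[...,2]>.1)&(T[...,2]<.16)&(np.hypot(T[...,0]-.4985,T[...,1]+.28)<.08)
print(T[m].round(3)[:60])
E
```

```text
152 [[0.543, -0.258, 0.192], [0.536, -0.255, 0.189], [0.537, -0.25, 0.189]]
154 [[0.541, -0.259, 0.186], [0.536, -0.255, 0.184], [0.535, -0.251, 0.183]]
156 [[0.54, -0.259, 0.181], [0.543, -0.254, 0.182], [0.536, -0.251, 0.178]]
158 [[0.543, -0.259, 0.177], [0.542, -0.255, 0.177], [0.538, -0.251, 0.175]]
160 [[0.543, -0.26, 0.172], [0.537, -0.257, 0.169], [0.537, -0.252, 0.169]]
162 [[0.54, -0.261, 0.166], [0.542, -0.256, 0.167], [0.537, -0.253, 0.164]]
164 [[0.536, -0.262, 0.158], [0.535, -0.258, 0.158], [0.532, -0.254, 0.156]]
166 [[0.276, -0.32, 0.001], [0.279, -0.313, 0.003], [0.278, -0.307, 0.002]]
144 [[0.471, -0.303, 0.175], [0.473, -0.298, 0.176], [0.464, -0.296, 0.171]]
146 [[0.472, -0.304, 0.17], [0.47, -0.3, 0.169], [0.471, -0.295, 0.169]]
148 [[0.471, -0.305, 0.164], [0.471, -0.3, 0.164], [0.47, -0.295, 0.164]]
150 [[0.473, -0.305, 0.16], [0.473, -0.3, 0.16], [0.469, -0.296, 0.158]]
[]
```

```bash
python3 - <<'E'
from h import *
for tag in('scene0','s2'):
  W=cloud('scene',np.load(tag+'_d.npy'))
  p=np.array([.2216,-.4475]) if tag=='scene0' else np.array([.4985,-.28])
  m=(W[...,2]>.08)&(np.hypot(W[...,0]-p[0],W[...,1]-p[1])<.08)
  q=W[m]; print(tag,len(q),np.sort(q[:,2])[:12].round(3)); i=np.argsort(q[:,2])[:12]; print(q[i].round(3))
o=bot.get_obs();print(o['clock'],o['eef_pos'],o['joint_pos'].__repr__(),o['joint_vel'])
E
```

```text
scene0 2471 [0.243 0.244 0.244 0.244 0.245 0.247 0.248 0.248 0.248 0.248 0.248 0.249]
[[ 0.206 -0.403  0.243]
 [ 0.247 -0.482  0.244]
 [ 0.191 -0.412  0.244]
 [ 0.249 -0.484  0.244]
 [ 0.202 -0.406  0.245]
 [ 0.21  -0.399  0.247]
 [ 0.25  -0.481  0.248]
 [ 0.25  -0.483  0.248]
 [ 0.212 -0.401  0.248]
 [ 0.252 -0.485  0.248]
 [ 0.196 -0.41   0.248]
 [ 0.208 -0.404  0.249]]
s2 6107 [0.155 0.155 0.156 0.156 0.156 0.156 0.156 0.156 0.156 0.156 0.156 0.156]
[[ 0.535 -0.265  0.155]
 [ 0.535 -0.261  0.155]
 [ 0.527 -0.25   0.156]
 [ 0.532 -0.254  0.156]
 [ 0.47  -0.296  0.156]
 [ 0.465 -0.288  0.156]
 [ 0.465 -0.293  0.156]
 [ 0.47  -0.299  0.156]
 [ 0.465 -0.29   0.156]
 [ 0.466 -0.295  0.156]
 [ 0.471 -0.303  0.156]
 [ 0.537 -0.262  0.156]]
3.4 [ 0.49857404 -0.27990361  0.11744954] array([-5.11567759e-01,  4.26543464e-01,  4.78974784e-02,  1.18974481e+00,
        1.36603910e-05,  5.52347539e-01]) [-0.00051926 -0.00187303 -0.00380775 -0.00293506  0.00162213 -0.00065098]
```

The depth picture shows the fingertips at z≈0.156 while the reported TCP is at 0.117. That is about 30 mm more than the swing of the pads explains, so I'll go down in stages and look again.

```bash
python3 -m inch '[[0,-0.08,0.7,0,0,0,-0.5],[0,0,0.7,0,0,0,-0.5],[0,0,0.7,0,0,0,-0.5],[0,0,0.7,0,0,0,-0.5],[0,0,0.7,0,0,0,-0.5],[0,0,0.4,0,0,0,-0.5],[0,0,0,0,0,0,-0.5],[0,0,0,0,0,0,-0.5]]'
python3 - <<'E'
from h import *
plan(.497,-.2785,.006,29.4)
s,d=snap('scene','s4')
W=cloud('scene',d)
m=(W[...,2]>.035)&(np.hypot(W[...,0]-.4975,W[...,1]+.2785)<.052)
q=W[m];m2=np.hypot(q[:,0]-.525,q[:,1]+.343)>.03
q=q[m2];print(np.sort(q[:,2])[:15].round(3))
cv2.imwrite('pics/s4c.png',cv2.resize(s[140:240,120:220],(590,590),interpolation=cv2.INTER_CUBIC))
E
```

```text
clock: 4.2
eef_pos: [0.4973, -0.278, 0.0194]
tool_rot: [0.968, 0.251, 0.0, 0.0]
ft_force: [-1.1, -1.4, 0.4]
grip_width: 0.0642
clk 4.2 pos [ 0.4973 -0.278   0.0194] toolx deg 29.04 zax [ 9.e-04 -5.e-04 -1.e+00] j6 0.554 F [-1.1  -1.36  0.44] w 0.0642
units [-0.022  0.012  0.535]
turn units -0.0019738191152999067
[0.036 0.036 0.036 0.036 0.037 0.037 0.037 0.039 0.039 0.039 0.039 0.04
 0.041 0.042 0.042]
```

View pics/s4c.png

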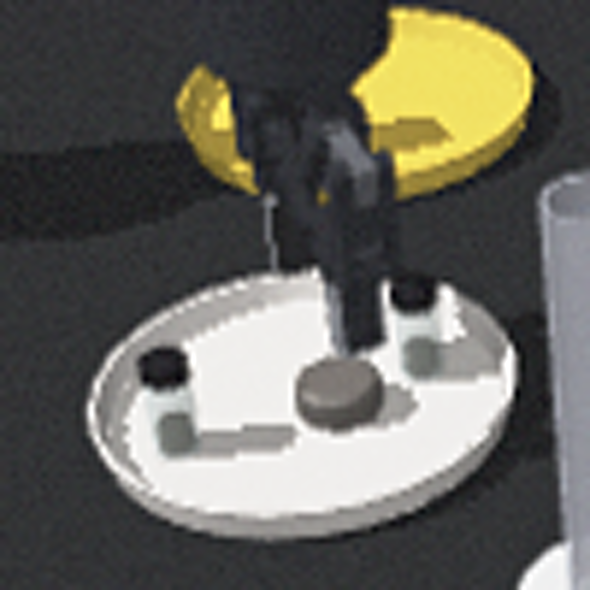

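```bash
python3 -m inch '[[0,0,0.3,0,0,0,-0.5],[0,0,0.3,0,0,0,-0.5],[0,0,0.3,0,0,0,-0.5],[0,0,0.3,0,0,0,-0.5],[0,0,0.2,0,0,0,-0.5],[0,0,0,0,0,0,-0.5],[0,0,0,0,0,0,-0.5],[0,0,0,0,0,0,-0.5]]'
python3 - <<'E'
from h import *
plan(.497,-.2785,-.024,29.4)
s,d=snap('scene','s5')
cv2.imwrite('pics/s5c.png',cv2.resize(s[160:240,130:210],(590,590),interpolation=cv2.INTER_CUBIC))
W=cloud('scene',d); print(W[196:212:2,180].round(3),W[196:212:2,176].round(3))
E
```

```text
clock: 5.05
eef_pos: [0.4971, -0.2779, -0.0161]
tool_rot: [0.968, 0.251, 0.0, 0.0]
ft_force: [0.4, 0.1, 0.2]
grip_width: 0.064
clk 5.05 pos [ 0.4971 -0.2779 -0.0161] toolx deg 29.05 zax [ 6.e-04 -3.e-04 -1.e+00] j6 0.554 F [0.44 0.14 0.21] w 0.064
units [-0.016  0.02   0.316]
turn units -0.0019689146840622443
[[ 0.56  -0.253  0.087]
 [ 0.559 -0.254  0.081]
 [ 0.559 -0.254  0.076]
 [ 0.558 -0.255  0.069]
 [ 0.541 -0.259  0.051]
 [ 0.538 -0.26   0.044]
 [ 0.534 -0.262  0.035]
 [ 0.532 -0.263  0.027]] [[ 0.537 -0.267  0.072]
 [ 0.539 -0.267  0.067]
 [ 0.452 -0.287  0.001]
 [ 0.488 -0.28   0.02 ]
 [ 0.496 -0.279  0.019]
 [ 0.507 -0.277  0.021]
 [ 0.513 -0.276  0.02 ]
 [ 0.514 -0.277  0.014]]
```

View pics/s5c.png

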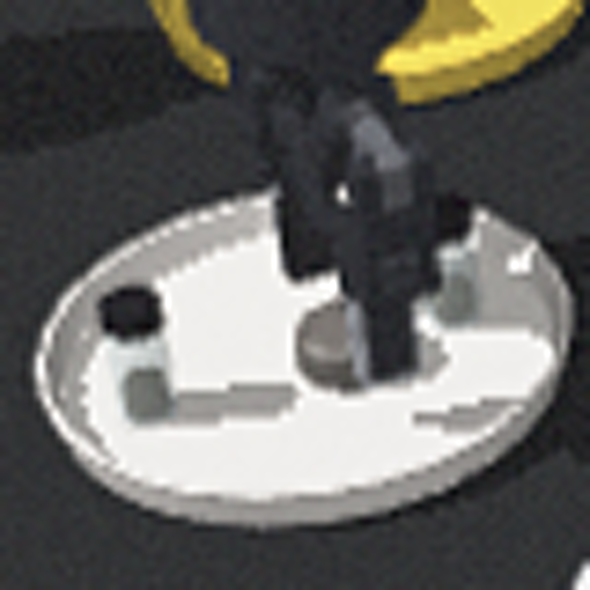

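```bash
python3 -m inch '[[0.07,-0.05,0.2,0,0,0,-0.5],[0,0,0.15,0,0,0,-0.5],[0,0,0,0,0,0,-0.2],[0,0,0,0,0,0,0],[0,0,0,0,0,0,0.2],[0,0,0,0,0,0,1],[0,0,0,0,0,0,1],[0,0,0,0,0,0,1]]'
python3 - <<'E'
from h import *
plan(.497,-.2785,-.024,29.4)
s,d=snap('scene','s6')
cv2.imwrite('pics/s6c.png',cv2.resize(s[160:240,130:210],(590,590),interpolation=cv2.INTER_CUBIC))
E
```

```text
clock: 5.9
eef_pos: [0.4979, -0.2759, -0.0248]
tool_rot: [0.968, 0.251, 0.0, 0.0]
ft_force: [-0.8, -0.5, 3.3]
grip_width: 0.0335
clk 5.9 pos [ 0.4979 -0.2759 -0.0248] toolx deg 29.04 zax [ 5.e-04 -3.e-04 -1.e+00] j6 0.558 F [-0.79 -0.54  3.27] w 0.0335
units [-0.083  0.073 -0.032]
turn units -0.0019929103328975217
```

View pics/s6c.png

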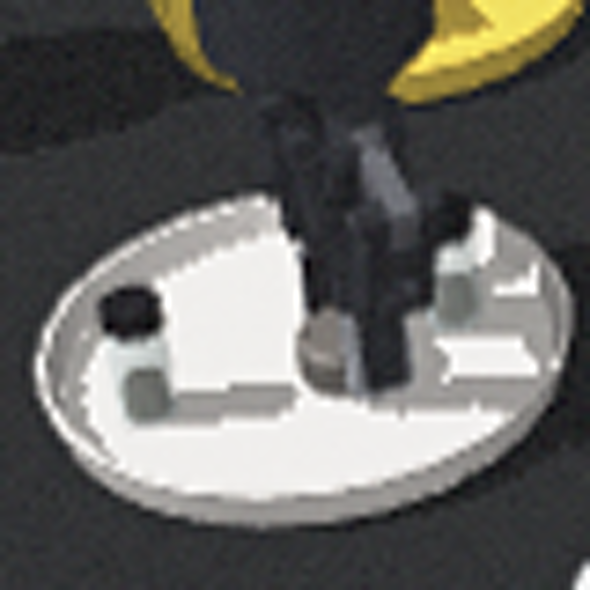

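```bash
python3 -m inch '[[0,0,0,0,0,0,1],[0,0,0,0,0,0,1],[0,0,-0.2,0,0,0,1],[0,0,-0.5,0,0,0,1],[0,0,-0.5,0,0,0,1],[0,0,-0.8,0,0,0,1],[0,0,-0.8,0,0,0,1],[0,0,-0.8,0,0,0,1]]'
python3 - <<'E'
from h import *
plan(.43,-.25,.15)
s,d=snap('scene','s7')
cv2.imwrite('pics/s7c.png',cv2.resize(s[110:240,120:220],(590,590*13//10)[::1],interpolation=cv2.INTER_CUBIC)[:600])
E
```

```text
clock: 6.75
eef_pos: [0.498, -0.2759, 0.0668]
tool_rot: [0.968, 0.251, 0.0, 0.0]
ft_force: [0.7, 0.2, -0.6]
grip_width: 0.0337
clk 6.75 pos [ 0.498  -0.2759  0.0668] toolx deg 29.04 zax [ 1.e-03 -5.e-04 -1.e+00] j6 0.558 F [ 0.66  0.22 -0.63] w 0.0337
units [-1.872 -2.222 -3.333]
```

View pics/s7c.png

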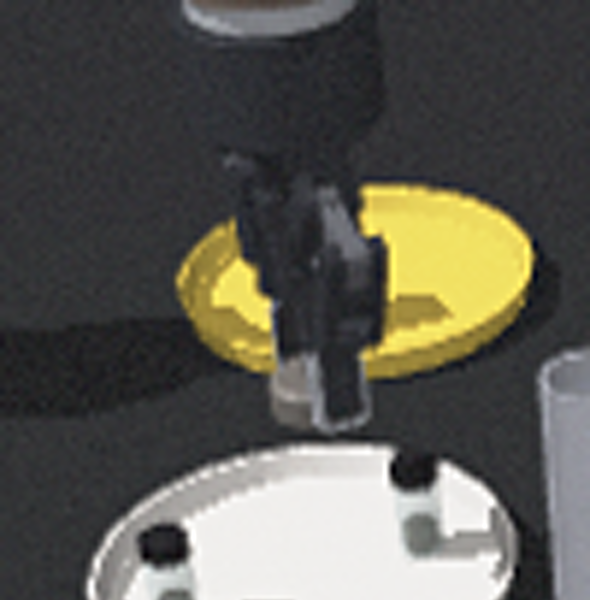

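```bash
python3 -m inch '[[0,0,-0.9,0,0,0,1],[0.4,-0.7,-0.9,0,0,0,1],[0.5,-0.9,-0.9,0,0,0,1],[0.5,-0.9,-0.9,0,0,0,1],[0.5,-0.9,-0.9,0,0,0,1],[0.5,-0.9,-0.8,0,0,0,1],[0.5,-0.9,0,0,0,0,1],[0.5,-0.9,0,0,0,0,1]]'
python3 -m inch '[[0.9,-0.5,0,0,0,0,1],[0.9,-0.5,0,0,0,0,1],[0.9,-0.5,0,0,0,0,1],[0.9,-0.5,0,0,0,0,1],[0.9,-0.5,0,0,0,0,1],[0.9,-0.5,0,0,0,0,1],[0.9,-0.5,0,0,0,0,1],[0,0,0,0,0,0,1]]'
python3 -c "
from h import *
plan(.62,.078,.06)"
```

```text
clock: 7.6
eef_pos: [0.4986, -0.1003, 0.1988]
tool_rot: [0.968, 0.251, 0.001, 0.001]
ft_force: [-0.5, -0.0, -1.0]
grip_width: 0.0333
clock: 8.4
eef_pos: [0.5944, 0.0546, 0.1971]
tool_rot: [0.968, 0.252, 0.001, -0.0]
ft_force: [-0.2, -0.1, -0.4]
grip_width: 0.0342
clk 8.4 pos [0.5944 0.0546 0.1971] toolx deg 29.25 zax [ 0.001  0.001 -1.   ] j6 1.151 F [-0.19 -0.13 -0.42] w 0.0342
units [ 1.342 -0.315  5.486]
```

Now I'll move over the 23 mm opening, go down to about 12 mm above the plate, and look.

```bash
python3 -m inch '[[0.7,-0.15,0,0,0,0,1],[0.64,-0.17,0.4,0,0,0,1],[0,0,0.9,0,0,0,1],[0,0,0.9,0,0,0,1],[0,0,0.9,0,0,0,1],[0,0,0.9,0,0,0,1],[0,0,0.9,0,0,0,1],[0,0,0.5,0,0,0,1]]'
python3 - <<'E'
from h import *
plan(.62,.078,.034)
s,d=snap('scene','s8');t,_=snap('top','t8')
print([np.round(w2px('scene',[*bot.get_obs()['eef_pos'][:2],z]),1) for z in(.048,.063)])
cv2.imwrite('pics/s8c.png',np.hstack([cv2.resize(s[150:260,260:360],(540,594),interpolation=cv2.INTER_CUBIC),cv2.resize(t[130:190,190:220],(250,594))]))
E
```

```text
clock: 9.2
eef_pos: [0.617, 0.0742, 0.0605]
tool_rot: [0.968, 0.25, -0.002, -0.0]
ft_force: [-0.8, -0.1, 0.2]
grip_width: 0.0338
clk 9.2 pos [0.617  0.0742 0.0605] toolx deg 29.01 zax [-3.1e-03 -6.0e-04 -1.0e+00] j6 1.184 F [-0.79 -0.14  0.24] w 0.0338
units [ 0.182 -0.072  1.058]
[array([324.7, 223.7]), array([325.3, 218.4])]
```

View pics/s8c.png

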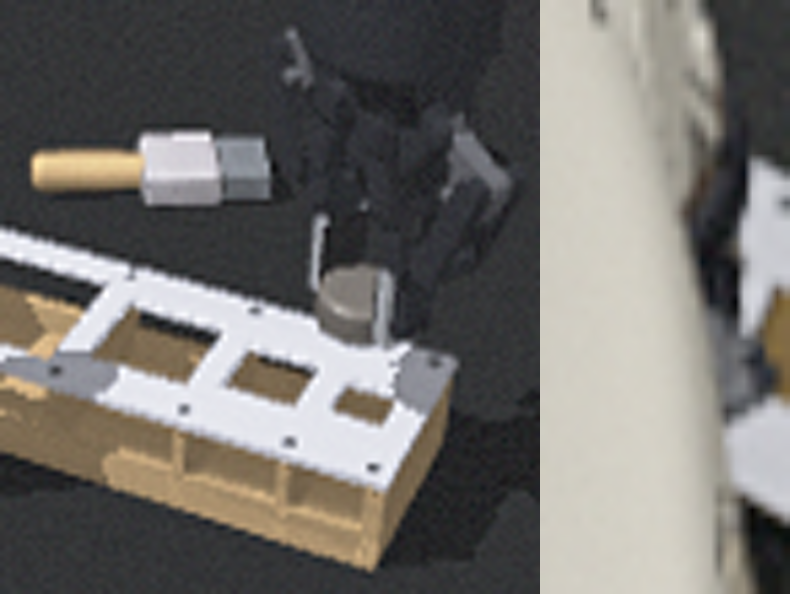

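```bash
python3 -m inch '[[0.18,-0.21,0.2,0,0,0,1],[0,0,0.3,0,0,0,1],[0,0,0.3,0,0,0,1],[0,0,0.3,0,0,0,1],[0,0,0.1,0,0,0,1],[0,0,0,0,0,0,1],[0,0,0,0,0,0,1],[0,0,0,0,0,0,1]]'
python3 - <<'E'
from h import *
plan(.6185,.081,.020)
s,d=snap('scene','s9')
cv2.imwrite('pics/s9c.png',cv2.resize(s[180:250,280:360],(680,595),interpolation=cv2.INTER_CUBIC))
W=cloud('scene',d)
g=(W[...,2]>.060)&(W[...,2]<.085)&(np.hypot(W[...,0]-.62,W[...,1]-.08)<.03)
hsv=s.astype(int); pe=g&(s.min(2)>70)&(s.max(2)<150)
q=W[pe];print(len(q),q.mean(0),q.min(0),q.max(0))
E
```

```text
clock: 10.1
eef_pos: [0.6203, 0.0818, 0.0327]
tool_rot: [0.968, 0.251, 0.0, 0.0]
ft_force: [-0.3, 0.5, -0.8]
grip_width: 0.0339
clk 10.1 pos [0.6203 0.0818 0.0327] toolx deg 29.04 zax [ 8.e-04  1.e-04 -1.e+00] j6 1.195 F [-0.26  0.54 -0.79] w 0.0339
units [-0.081 -0.007  0.51 ]
164 [0.62761797 0.07535676 0.07520794] [0.59772168 0.06273869 0.06267136] [0.6469764  0.09492398 0.08424091]
```

View pics/s9c.png

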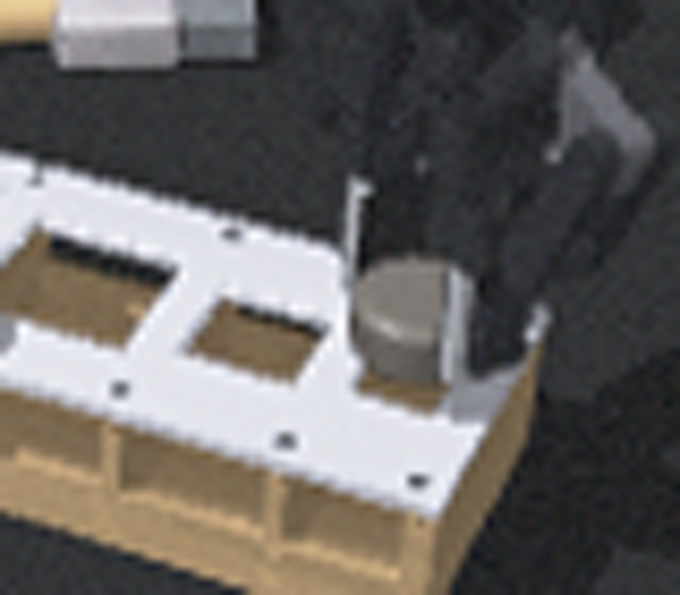

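```bash
python3 -m inch '[[-0.04,0.07,0.15,0,0,0,1],[0,0,0.15,0,0,0,1],[0,0,0.1,0,0,0,1],[0,0,0,0,0,0,1],[0,0,0,0,0,0,1],[0,0,0,0,0,0,1],[0,0,0,0,0,0,1],[0,0,0,0,0,0,1]]'
python3 -m inch '[[0,0,0.03,0,0,0,1],[0,0,0,0,0,0,1],[0,0,0,0,0,0,1],[0,0,0,0,0,0,1],[0,0,0,0,0,0,1],[0,0,0,0,0,0,1],[0,0,0,0,0,0,1],[0,0,0,0,0,0,1]]'
```

```text
clock: 10.95
eef_pos: [0.6201, 0.0799, 0.0225]
tool_rot: [0.968, 0.251, 0.0, 0.0]
ft_force: [-0.5, -0.2, -0.5]
grip_width: 0.0336
clock: 11.75
eef_pos: [0.6199, 0.0798, 0.0216]
tool_rot: [0.968, 0.251, 0.0, 0.0]
ft_force: [-0.2, -0.0, -0.4]
grip_width: 0.034
```

```bash
python3 -m inch '[[0,0,0.03,0,0,0,1],[0,0,0,0,0,0,1],[0,0,0.03,0,0,0,1],[0,0,0,0,0,0,1],[0,0,0,0,0,0,1],[0,0,0,0,0,0,1],[0,0,0,0,0,0,1],[0,0,0,0,0,0,1]]'
python3 - <<'E'
from h import *
plan(.6185,.081,.020)
s,d=snap('scene','s10')
cv2.imwrite('pics/s10c.png',cv2.resize(s[180:250,280:360],(680,595),interpolation=cv2.INTER_CUBIC))
E
```

```text
clock: 12.55
eef_pos: [0.62, 0.0798, 0.0202]
tool_rot: [0.968, 0.251, 0.0, 0.0]
ft_force: [-0.4, 0.7, 1.0]
grip_width: 0.0337
clk 12.55 pos [0.62   0.0798 0.0202] toolx deg 29.04 zax [ 2.e-04 -0.e+00 -1.e+00] j6 1.192 F [-0.36  0.72  0.97] w 0.0337
units [-0.03  -0.072  0.009]
```

View pics/s10c.png

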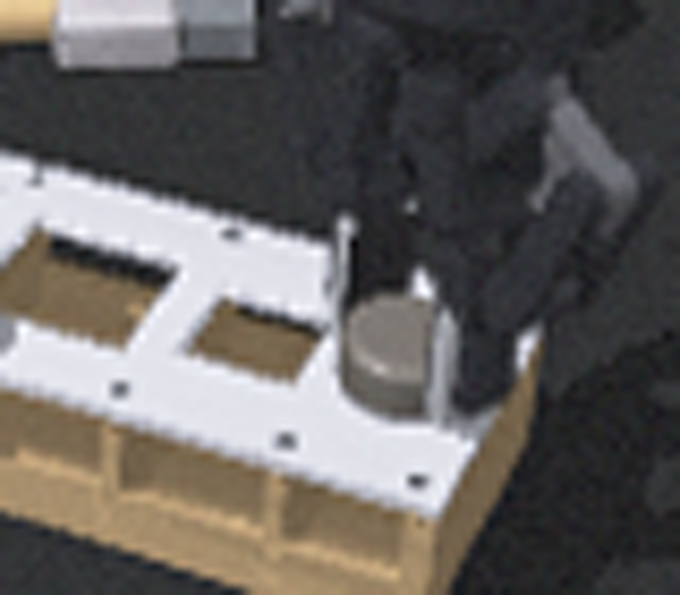

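The pebble's underside is centred at about crop (402,384) and the opening at (403,381), with light contact starting. I'll let go so that it lies there freely.

```bash
python3 -m inch '[[0,0,0,0,0,0,0.1],[0,0,0,0,0,0,-0.1],[0,0,0,0,0,0,-0.2],[0,0,0,0,0,0,-0.2],[0,0,0,0,0,0,-0.2],[0,0,0,0,0,0,-0.2],[0,0,0,0,0,0,-0.2],[0,0,0,0,0,0,-0.2]]'
python3 - <<'E'
from h import *
plan(.6185,.081,.020)
s,d=snap('scene','s11')
cv2.imwrite('pics/s11c.png',cv2.resize(s[180:250,280:360],(680,595),interpolation=cv2.INTER_CUBIC))
E
```

```text
clock: 13.4
eef_pos: [0.62, 0.0798, 0.0201]
tool_rot: [0.968, 0.251, 0.0, -0.0]
ft_force: [0.4, 0.1, -0.2]
grip_width: 0.0509
clk 13.4 pos [0.62   0.0798 0.0201] toolx deg 29.04 zax [ 0.  0. -1.] j6 1.192 F [ 0.42  0.14 -0.22] w 0.0509
units [-0.028 -0.07   0.004]
```

View pics/s11c.png

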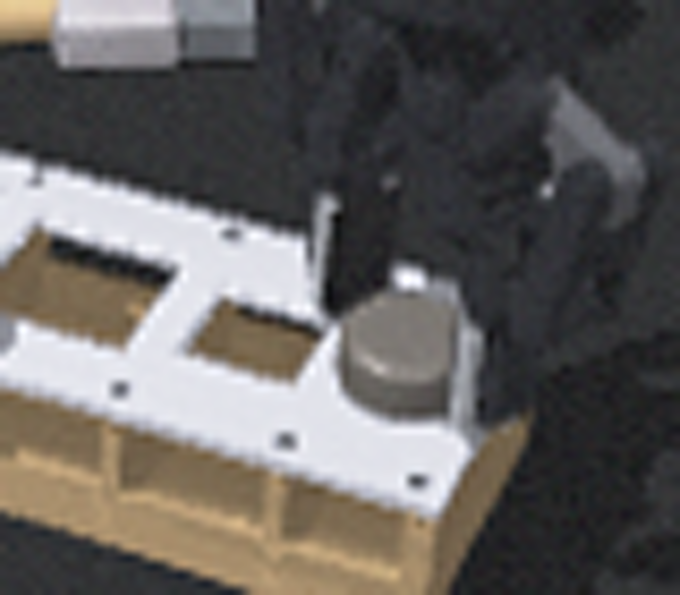

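The pebble lies flat and free on the 23 mm opening, refused, at crop (401,352). Next it goes to the 32 mm opening.

```bash
python3 -m inch '[[0,0,0,0,0,0,0.1],[0,0,0,0,0,0,1],[0,0,0,0,0,0,1],[0,0,0,0,0,0,1],[0,0,0,0,0,0,1],[0,0,-0.2,0,0,0,1],[0,0,-0.3,0,0,0,1],[0,0,-0.1,0,0,0,1]]'
python3 -m inch '[[-0.4,0.25,0,0,0,0,1],[-0.5,0.35,0,0,0,0,1],[-0.48,0.31,0,0,0,0,1],[0,0,0.2,0,0,0,1],[0,0,0.2,0,0,0,1],[0,0,0,0,0,0,1],[0,0,0,0,0,0,1],[0,0,0,0,0,0,1]]'
python3 - <<'E'
from h import *
plan(.601,.043,.020)
s,d=snap('scene','s12')
cv2.imwrite('pics/s12c.png',cv2.resize(s[180:250,270:350],(680,595),interpolation=cv2.INTER_CUBIC))
E
```

```text
clock: 14.25
eef_pos: [0.6205, 0.0799, 0.036]
tool_rot: [0.968, 0.251, 0.001, 0.0]
ft_force: [0.5, 0.5, -0.6]
grip_width: 0.0335
clock: 15.05
eef_pos: [0.6011, 0.0436, 0.025]
tool_rot: [0.968, 0.251, 0.0, -0.0]
ft_force: [0.3, -0.2, 0.3]
grip_width: 0.0336
clk 15.05 pos [0.6011 0.0436 0.025 ] toolx deg 29.08 zax [ 2.e-04  1.e-04 -1.e+00] j6 1.136 F [ 0.27 -0.22  0.31] w 0.0336
units [-0.016  0.02   0.202]
```

View pics/s12c.png

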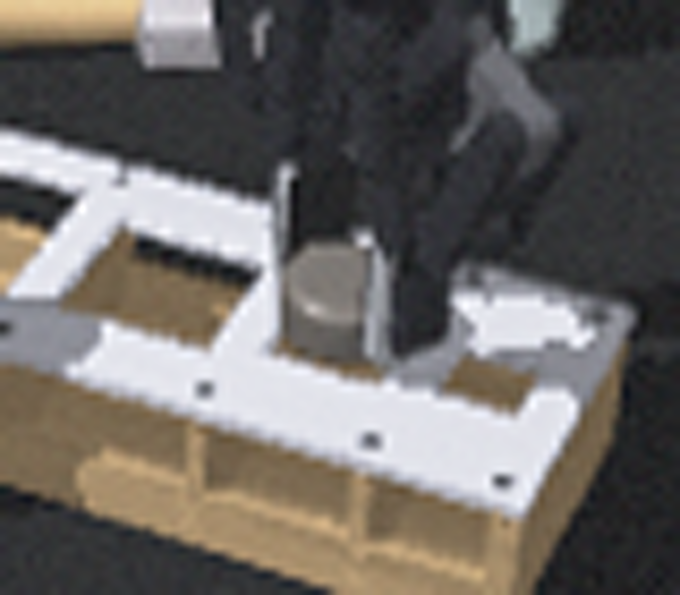

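```bash
python3 -m inch '[[-0.03,-0.02,0.06,0,0,0,1],[0,0,0.05,0,0,0,1],[0,0,0.03,0,0,0,1],[0,0,0.03,0,0,0,1],[0,0,0.02,0,0,0,1],[0,0,0,0,0,0,1],[0,0,0,0,0,0,1],[0,0,0,0,0,0,1]]'
python3 - <<'E'
from h import *
plan(.601,.043,.020)
s,d=snap('scene','s13')
cv2.imwrite('pics/s13c.png',cv2.resize(s[180:250,270:350],(680,595),interpolation=cv2.INTER_CUBIC))
E
```

```text
clock: 15.9
eef_pos: [0.6, 0.0433, 0.0204]
tool_rot: [0.968, 0.251, 0.0, -0.0]
ft_force: [-0.8, 0.3, -0.1]
grip_width: 0.0338
clk 15.9 pos [0.6    0.0433 0.0204] toolx deg 29.04 zax [ 1.e-04  0.e+00 -1.e+00] j6 1.136 F [-0.76  0.3  -0.14] w 0.0338
units [0.031 0.029 0.017]
```

View pics/s13c.png

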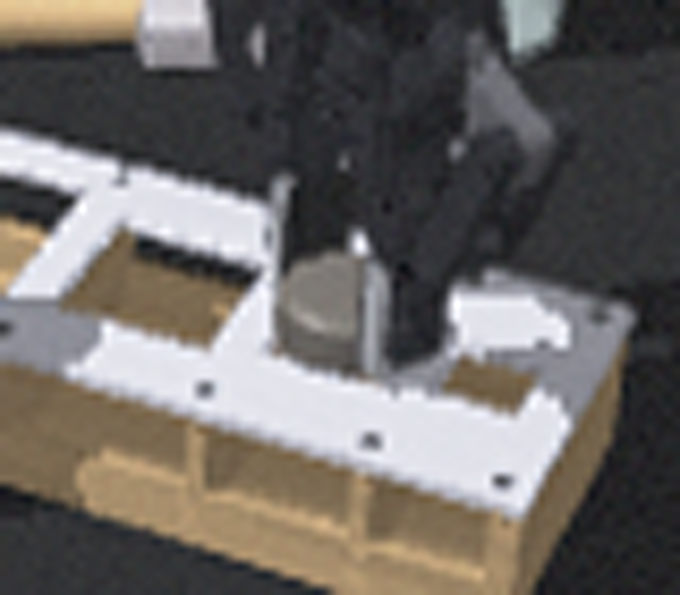

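```bash
python3 -m inch '[[0,0,0.02,0,0,0,1],[0,0,0,0,0,0,0.1],[0,0,0,0,0,0,-0.1],[0,0,0,0,0,0,-0.2],[0,0,0,0,0,0,-0.2],[0,0,0,0,0,0,-0.2],[0,0,0,0,0,0,-0.2],[0,0,0,0,0,0,-0.2]]'
python3 - <<'E'
from h import *
plan(.601,.043,.020)
s,d=snap('scene','s14')
cv2.imwrite('pics/s14c.png',cv2.resize(s[180:250,270:350],(680,595),interpolation=cv2.INTER_CUBIC))
E
```

```text
clock: 16.75
eef_pos: [0.5999, 0.0433, 0.0199]
tool_rot: [0.968, 0.251, 0.0, -0.0]
ft_force: [-0.1, 0.5, 0.5]
grip_width: 0.0513
clk 16.75 pos [0.5999 0.0433 0.0199] toolx deg 29.04 zax [ 0.  0. -1.] j6 1.136 F [-0.06  0.53  0.46] w 0.0513
units [ 0.032  0.03  -0.006]
```

View pics/s14c.png

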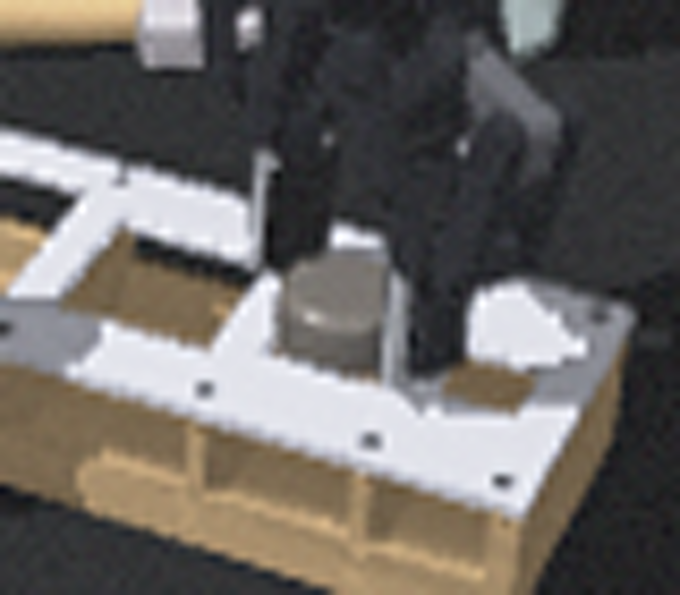

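```bash
python3 - <<'E'
from h import *
s=cv2.imread('pics/s14.png');a=cv2.imread('pics/s13.png')
cv2.imwrite('pics/s14d.png',np.hstack([cv2.resize(x[200:235,292:325],(396,420),interpolation=cv2.INTER_CUBIC) for x in(a,s)]))
W=cloud('scene',np.load('s14_d.npy'))
m=(W[...,2]>.061)&(W[...,2]<.075)&(np.hypot(W[...,0]-.60,W[...,1]-.041)<.028)&(s.max(2)<150)&(s.min(2)>70)
q=W[m];print(len(q),q.mean(0),q.min(0),q.max(0))
c,_,_,_=np.linalg.lstsq(np.c_[q[:,:2]-q[:,:2].mean(0),np.ones(len(q))],q[:,2],rcond=None);print(c)
E
```

```text
103 [0.60339741 0.03999412 0.06448827] [0.57357647 0.02154281 0.06102792] [0.62138702 0.05486731 0.06878165]
[ 0.02238289 -0.0134938   0.06448827]
```

View pics/s14d.png

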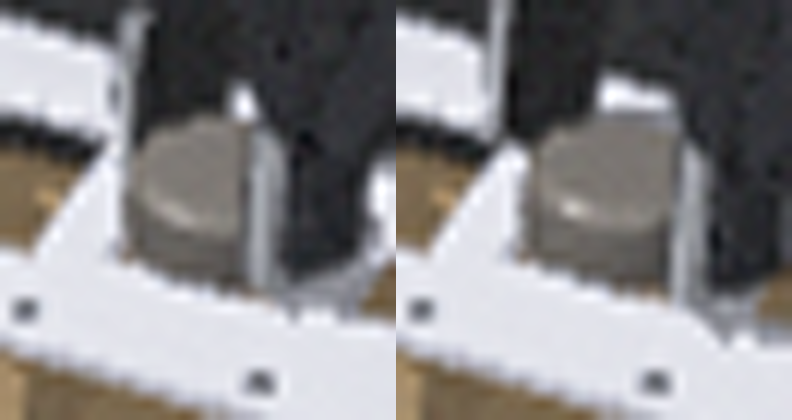

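It lies flat on the 32 mm opening, refused: the top face is level at z≈0.0645 and centred at about px (309.5,219). Next is the 45 mm opening.

```bash
python3 -m inch '[[0,0,0,0,0,0,0.1],[0,0,0,0,0,0,1],[0,0,0,0,0,0,1],[0,0,0,0,0,0,1],[0,0,0,0,0,0,1],[0,0,-0.2,0,0,0,1],[0,0,-0.3,0,0,0,1],[0,0,-0.1,0,0,0,1]]'
python3 -m inch '[[-0.45,0.3,0,0,0,0,1],[-0.45,0.3,0,0,0,0,1],[-0.45,0.3,0,0,0,0,1],[-0.4,0.26,0.1,0,0,0,1],[0,0,0.3,0,0,0,1],[0,0,0,0,0,0,1],[0,0,0,0,0,0,1],[0,0,0,0,0,0,1]]'
python3 - <<'E'
from h import *
plan(.576,-.003,.020)
s,d=snap('scene','s15')
cv2.imwrite('pics/s15c.png',cv2.resize(s[180:250,250:330],(680,595),interpolation=cv2.INTER_CUBIC))
E
```

```text
clock: 17.6
eef_pos: [0.6005, 0.0433, 0.0358]
tool_rot: [0.968, 0.251, 0.001, 0.0]
ft_force: [-0.7, -0.0, -0.4]
grip_width: 0.0339
clock: 18.4
eef_pos: [0.5761, -0.0029, 0.0248]
tool_rot: [0.968, 0.251, 0.0, -0.0]
ft_force: [0.2, -1.2, 0.2]
grip_width: 0.0339
clk 18.4 pos [ 0.5761 -0.0029  0.0248] toolx deg 29.08 zax [ 1.e-04  2.e-04 -1.e+00] j6 1.058 F [ 0.16 -1.24  0.21] w 0.0339
units [-0.004  0.003  0.191]
```

View pics/s15c.png

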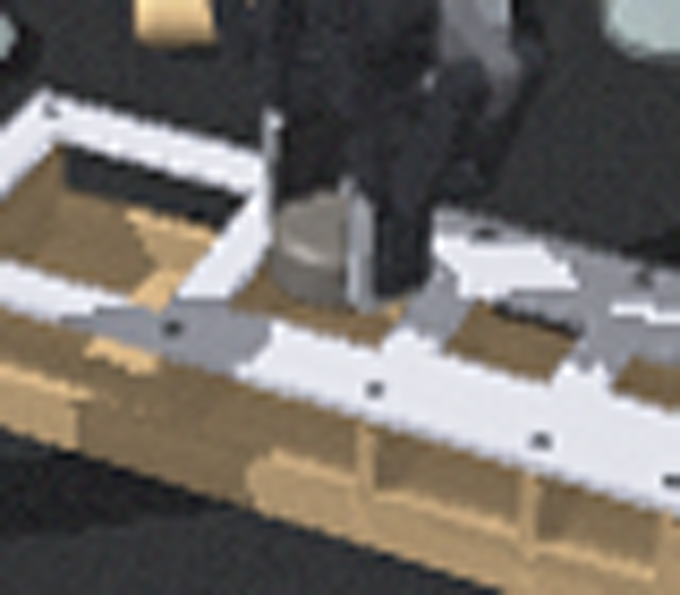

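```bash
python3 - <<'E'
from h import *
s=cv2.imread('pics/s9.png');a=cv2.imread('pics/s15.png')
cv2.imwrite('pics/o45.png',np.hstack([cv2.resize(x[190:235,268:313],(396,396),interpolation=cv2.INTER_CUBIC) for x in(s,a)]))
E
```

```text
(no output)
```

View pics/o45.png

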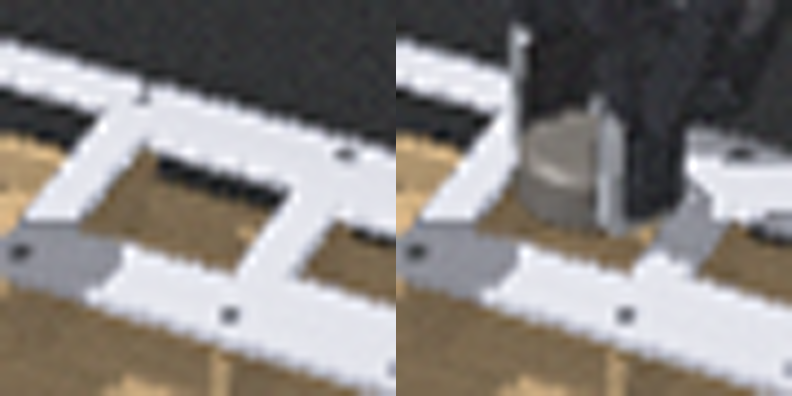

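```bash
python3 -m inch '[[0.02,-0.04,0.06,0,0,0,1],[0,0,0.06,0,0,0,1],[0,0,0.04,0,0,0,1],[0,0,0,0,0,0,1],[0,0,0,0,0,0,1],[0,0,0,0,0,0,1],[0,0,0,0,0,0,1],[0,0,0,0,0,0,1]]'
python3 -m inch '[[0,0,0,0,0,0,-0.2],[0,0,0,0,0,0,-0.2],[0,0,0,0,0,0,-0.2],[0,0,0,0,0,0,-0.2],[0,0,0,0,0,0,-0.2],[0,0,0,0,0,0,-0.2],[0,0,0,0,0,0,-0.2],[0,0,0,0,0,0,-0.2]]'
python3 - <<'E'
from h import *
plan(.576,-.003,.020)
s,d=snap('scene','s16')
cv2.imwrite('pics/s16c.png',cv2.resize(s[180:250,250:330],(680,595),interpolation=cv2.INTER_CUBIC))
E
```

```text
clock: 19.25
eef_pos: [0.5758, -0.0023, 0.0209]
tool_rot: [0.968, 0.251, 0.0, 0.0]
ft_force: [0.8, 1.2, -0.2]
grip_width: 0.0336
clock: 20.05
eef_pos: [0.5757, -0.0022, 0.0208]
tool_rot: [0.968, 0.251, -0.0, -0.0]
ft_force: [0.6, -0.6, 0.2]
grip_width: 0.051
clk 20.05 pos [ 0.5757 -0.0022  0.0208] toolx deg 29.04 zax [-1.e-04  0.e+00 -1.e+00] j6 1.06 F [ 0.61 -0.6   0.21] w 0.051
units [-0.004  0.034  0.032]
```

View pics/s16c.png

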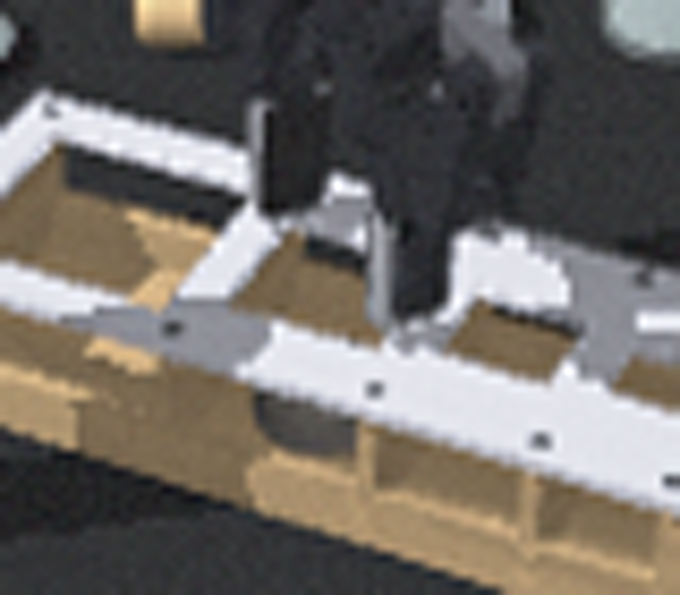

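It dropped through: the pebble is in the compartment under the 45 mm opening, at crop (305,425). I'll go up and away, then check.

```bash
python3 -m inch '[[0,0,-0.3,0,0,0,-0.2],[0,0,-0.8,0,0,0,-0.2],[0,0,-0.9,0,0,0,-0.2],[0,0,-0.9,0,0,0,-0.2],[0,0,-0.9,0,0,0,-0.2],[0,0,-0.9,0,0,0,-0.2],[0,0,-0.9,0,0,0,-0.2],[0,0,-0.9,0,0,0,-0.2]]'
python3 -m inch '[[-0.9,0,0,0,0,0,-0.2],[-0.9,0,0,0,0,0,-0.2],[-0.9,0,0,0,0,0,-0.2],[-0.9,0,0,0,0,0,-0.2],[-0.9,0,0,0,0,0,-0.2],[-0.9,0,0,0,0,0,-0.2],[0,0,0,0,0,0,-0.2],[0,0,0,0,0,0,-0.2]]'
python3 - <<'E'
from h import *
plan(.576,-.003,.020)
s,d=snap('scene','s17');t,_=snap('top','t17')
cv2.imwrite('pics/s17.png',np.hstack([cv2.resize(s,(512,384)),np.pad(cv2.resize(t[130:215,180:310],(280,183)),((0,201),(0,0),(0,0)))]))
cv2.imwrite('pics/fin.png',np.hstack([cv2.resize(s[175:255,230:350],(450,300),interpolation=cv2.INTER_CUBIC),cv2.resize(t[135:215,185:275],(338,300),interpolation=cv2.INTER_CUBIC)]))
W=cloud('scene',d)
E
```

```text
clock: 20.9
eef_pos: [0.5756, -0.0022, 0.185]
tool_rot: [0.968, 0.251, 0.0, 0.0]
ft_force: [-0.2, 0.7, -0.5]
grip_width: 0.0513
clock: 21.7
eef_pos: [0.4582, -0.0679, 0.1842]
tool_rot: [0.968, 0.25, 0.001, 0.0]
ft_force: [1.3, 0.7, 0.1]
grip_width: 0.051
clk 21.7 pos [ 0.4582 -0.0679  0.1842] toolx deg 29.01 zax [ 0.0019 -0.     -1.    ] j6 0.917 F [1.31 0.74 0.15] w 0.051
units [5.37  0.01  6.576]
```

View pics/s17.png

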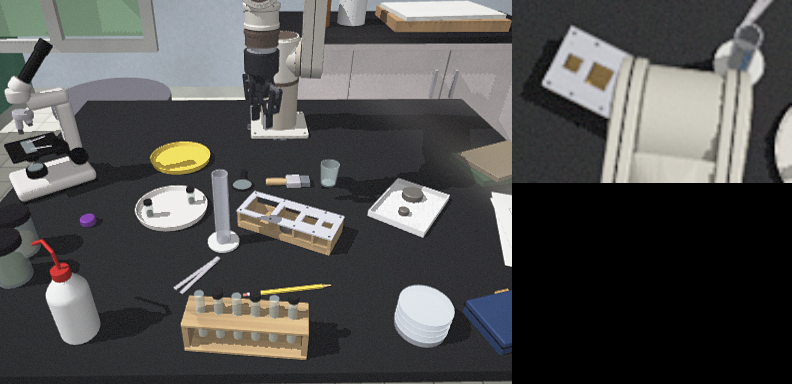

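View pics/fin.png

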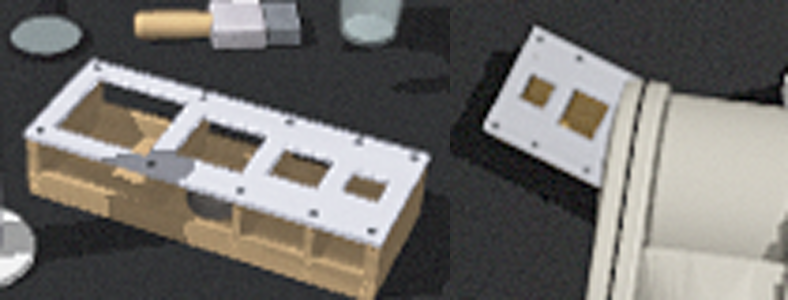

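```bash
python3 -m inch '[[-0.8,0.8,0,0,0,0,-0.2],[-0.8,0.8,0,0,0,0,-0.2],[-0.8,0.8,0,0,0,0,-0.2],[-0.8,0.8,0,0,0,0,-0.2],[-0.8,0.8,0,0,0,0,-0.2],[-0.8,0.8,0,0,0,0,-0.2],[-0.8,0.8,0,0,0,0,-0.2],[0,0,0,0,0,0,-0.2]]'
python3 - <<'E'
from h import *
t,d=snap('top','t18')
cv2.imwrite('pics/fin2.png',np.hstack([cv2.resize(t[135:210,185:285],(560,420),interpolation=cv2.INTER_CUBIC),cv2.resize(t[160:245,95:175],(230,244),interpolation=cv2.INTER_CUBIC)[:420] if 0 else np.zeros((420,1,3),np.uint8)]))
W=cloud('top',d); print(W[176:180:1,226:250:3].round(3).tolist()[::3])
E
```

```text
clock: 22.6
eef_pos: [0.4035, -0.2607, 0.1831]
tool_rot: [0.968, 0.249, -0.0, 0.0]
ft_force: [0.4, 0.2, -0.7]
grip_width: 0.0514
[[[0.574, 0.024, 0.001], [0.573, 0.015, 0.005], [0.57, 0.004, 0.02], [0.569, -0.005, 0.026], [0.57, -0.014, 0.023], [0.392, -0.069, 1.198], [0.565, -0.033, 0.049], [0.565, -0.042, 0.049]], [[0.557, 0.02, 0.053], [0.557, 0.012, 0.048], [0.563, 0.006, 0.005], [0.562, -0.004, 0.01], [0.561, -0.014, 0.016], [0.557, -0.024, 0.047], [0.557, -0.033, 0.046], [0.562, -0.041, 0.005]]]
```

View pics/fin2.png

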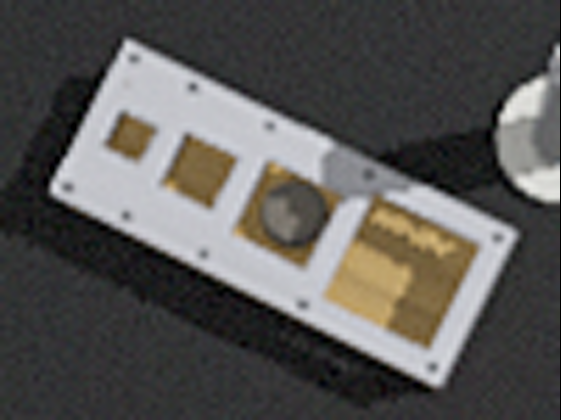

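View pics/t18.png

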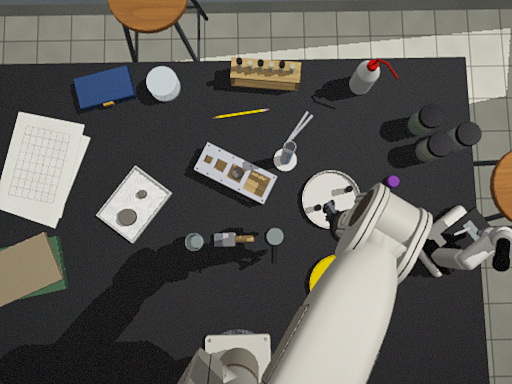

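The pebble lies at crop (293,212), inside the compartment under the 45 mm opening with its top at z≈0.02. The tray pebbles are unmoved at (142,195) and (127,217).

```bash
python3 -c "
from workcell import bot
print(bot.job_done())"
```

```text
the job is handed in; nothing more can be done
None
```

The pebble from the white dish is sized: it was refused by the 23 mm and 32 mm openings and dropped freely through the 45 mm one. At each of the first two openings I let go of it, and it lay flat without going in. Wrist forces during the placings stayed around 1 N, and I handed the job in at about 22.7 s.

**Last checks:** the top picture shows the pebble in the compartment under the 45 mm opening, its top face about 20–26 mm above the bench. The vials stand, and the two tray pebbles and the other bench items look unmoved. The gripper was open and clear of everything.

**Readings that disagreed:**
- **Height:** the reported tool height was about 30 mm lower than the fingertips seen in the depth picture, beyond what the pad swing explains. I used the pictures and light contact for heights instead.
- **Sideways position:** the two cameras differed by about 5 mm in y, so I centred the pebble on each opening by its position in the scene picture.
- **Grip width:** the fingers read 33.5–34 mm on the pebble, under the 35 mm minimum implied by its refusal at 32 mm. The 32 mm opening still clearly refused it.

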